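Turn the desk carousel until the note block is at the front

ROBOT

A 6-joint arm with a two-finger parallel gripper is mounted at the origin on the work surface. World frame = base frame: x ahead of the robot, y to its left, z up, the work surface at z = 0. Lengths are in m, angles in degrees, forces in N, time in s.
With the tool pointing down it reaches from about 0.325 to 0.75 m from the base axis. Payload 7.6 kg.
Tool frame: the origin (TCP) lies between the finger pads; the fingertips stand 17 mm ahead of it and the grasp point (between the pads) lies 2 mm behind it (ctrl.tips_ahead is the distance from the TCP to the fingertips, in m); z points along the fingers, y is the direction in which the jaws open and shut (so a half turn about z gives the same grasp; the last joint's range is limited). The gripper opens to 85 mm and grips with 20 to 120 N. Pads are 22 mm wide; open, the fingers measure 114 mm over their backs; the gripper's body (76 mm by 85 mm) begins 54 mm behind the grasp point. The pads swing forward as they close: fully open they stand 13 mm farther back than shut.
Start: joints at [63.409, 2.991, 80.254, -0, 96.75, -4.028], TCP at [0.201, 0.485, 0.248] pointing down, gripper open.
Joint ranges: [-166.34, 166.34], [-52.06, 124.39], [6.96, 135.62], [-60.46, 240.46], [14.63, 156.25], [-167.68, 167.68]. Speed limits (degrees/s): [147.25, 147.25, 172.46, 180, 180, 180].

INTERFACE

Orientations are given as [roll, pitch, yaw] about the fixed x, y, z axes, in that order (R = Rz(yaw) Ry(pitch) Rx(roll)).
In Python, from station import ctrl gives the robot as it stands.
- The arm moves only by the tool drive_tool, never from a script. Its argument "steps" is a list that holds one entry, the list of rows, each a list of 4 numbers: the shift along the tool's x, y, z in mm, then the turn about the tool's z in degrees. A call has exactly 5 rows; each row is the pose to reach, as a shift and turn from the pose commanded when the call began, along the tool's axes at that moment; what a row does not reach only later rows make up. A row lasts 1/12 s, in which the tool goes at most 41.7 mm and 7.16 degrees, less where a joint would pass 70% of its speed; a pose out of reach is approached as far as the arm can. A call with a gripper value outside its range is refused whole. "jaw" is the opening, from 0 (shut) to 1 (fully open), set as the call begins (left out, the last holds). The fingers move at their own pace and stop on an object; "squeeze" is the grip in N (left out, the last holds). Time passes only in rows, so rows that repeat a pose let the fingers close, or fill a call up. It gives the time, the measured TCP pose, the force and the opening at its end, in the units of the state.
- ctrl.observe(): the state, without advancing time (a new reading comes with each control period).
- ctrl.get_image(name): name is "scene" or "top" or "wrist"; returns a dict with "img" (384x512x3 uint8, red, green, blue), "camera_matrix" (3x3 intrinsics, pixels), "dist_coeffs" ([k1, k2, p1, p2, k3] as OpenCV has them; the pictures are not rectified), "rvec" (rotation vector, rad) and "tvec" (3), from world to camera coordinates, as OpenCV has them. Camera axes: x right, y down, z forward; pixel columns grow to the right and rows downward; lengths in m; the calibration is good to about 2 mm. A picture is of the moment at which its call begins. There is no depth.
- ctrl.finish_job(): hands the job in, once; it reports no verdict.
Trained networks look in the newest picture that a camera, given by its name, has taken for a name from the list of things; names that differ only in an ending like _2 or _b are one class to them, and where a whole thing is asked for, a point or a joint stands for the part that bears it (a point fixed in the world has none). Each returns a list of dicts, best first, with "confidence" (0 to 1); they miss things now and then, are a little off and sometimes report something else, mostly with a low value. They report only what shows in the picture. A call takes as long as a camera call. They do not tell look-alikes from the thing itself.
- ctrl.spot_in(camera, target): "box" ([centre column, centre row, width, height] in pixels, round what is visible of it).
- ctrl.masks_of(camera, target): "region" (384x512 bool, what is visible of it) and "box" ([centre column, centre row, width, height] in pixels, round what is visible of it).
- ctrl.pinpoint(camera, target): "xy" ([column, row] in pixels: a listed point, or the origin of a listed thing).
The state is a dict: "clock": time; "q": joint angles; "joint_velocities": joint speeds; "joint_torque": joint torques, N m; "eef_pos": TCP position; "tool_rot": TCP orientation; "wrist_force": force on the tool from outside, world axes, zero at the start; "wrist_torque": the same for the moment, N m; "width": finger opening in m.
Only numpy, scipy, OpenCV 4.12 (cv2) and the standard library are available. Lean on these libraries where they do the work, as an engineer would, in place of code of your own. Each camera call takes 0.05 s, during which the arm holds its last target. There are 200 camera calls.

TASK

Turn the rotating desk organiser by pushing the edge of its five-cup carousel with the fingertips, until the cup holding the square block of note paper is squarely at the front, above the middle of the drawer in the base on the side facing the robot, then move clear. Do not grip, lift or push the things standing in the cups, keep the drawer shut, and leave the mug, the calculator and the highlighter where they are.

Things in the scene. Friction and masses are not known exactly. Their poses are not given: they have to be found in the camera images.
- base: The organiser's fixed base, which does not move: a light wooden box 190 x 190 mm, 55 mm high, with a drawer in its front. Origin at the centre of its underside on the desk; z up. Its own -x direction is the front, which faces roughly towards the robot. The carousel's vertical axis passes through its origin.
- front (a point): Fixed point of the base, 85 mm from the axis straight to its front, 65 mm above the desk: where the centre of the front cup's floor belongs, above the middle of the drawer.
- carousel: Grey plastic carousel of five equal round open cups in a ring, like petals. It turns either way, without stops, about the vertical axis of the base; the bearing is stiff: about 1.5 N at the edge turns it, and it stays where it is left. Origin on the axis at its underside, 61 mm above the desk; z up. In its middle is a low hub, 90 mm across, top 97 mm above the desk.
- cup (a point): Centre of the floor of the cup in the carousel's own -x direction, turning with it; the others follow every 72 degrees. Cup centres lie 85 mm from the axis, floors 65 mm and rims 106 mm above the desk. Each cup is 45 mm high, 80 mm across its outside at the rim, with a 3 mm wall; the outermost points are 125 mm from the axis.
- notch (a point): Point in the open notch between two cups, 108 mm from the axis in the carousel's own +x direction, 94 mm above the desk, turning with it; the other notches follow every 72 degrees. From this point it is 25 mm to the cup wall on either side. The notch is 20 mm wide at its narrowest, 69 mm from the axis, widens outwards, and is open above and outside.
- notes: The square block of white note paper, 50 x 50 x 56 mm, loose in one of the five cups, with about 2 mm of play. Origin at the centre of its underside; z up. Its top is 121 mm above the desk.
- stamp: Dark wooden rubber stamp with a waisted round handle, 56 mm tall, foot 46 mm across, standing loose in another cup. Origin at the centre of its underside.
- tape: Roll of clear tape lying flat in another cup, 62 mm outside, 28 mm hole, 19 mm high. Origin at the centre of its underside.
- jar: Small round white cream jar, 54 mm across, 48 mm tall, standing loose in another cup. Origin at the centre of its underside.
- sharpener: Round pencil sharpener, a clear drum with a dark top, 47 mm across, 54 mm tall, standing loose in another cup. Origin at the centre of its underside.
- drawer (a joint): How far the drawer in the base is pulled out at the front (m); 0 is shut. A round wooden knob, 20 mm across, stands 19 mm out of the middle of the drawer front, 26 mm above the desk.
- mug: White mug on the desk left of the organiser, 82 mm across, 95 mm tall. Origin at the centre of its underside.
- calculator: Black desk calculator lying right of the organiser, 155 x 98 x 16 mm. Origin at the centre of its underside.
- highlighter: Highlighter pen lying on the desk left of the organiser's front, about 130 x 22 x 16 mm. Origin on its underside near the middle.
Things that resemble listed ones, but are neither listed nor needed, are in the scene too. What is shaped like the sharpener but blue or red is not meant.

How it is judged:
By the outcome, as a careful person would: the job done as asked, in the order asked, and still so for the second after the job is handed in, with the robot touching nothing.
It also fails if it takes over 42 s, if anything falls off the work surface, if the arm or the gripper's body presses on something with over 40 N, if the wrist force passes 120 N, or if a joint passes its speed limit or range.

## Working session

There is one attempt and no reset: what is moved stays moved. The work goes in short steps, Python scripts to look and compute and a tool call to move; the robot and the scene stay as the last step left them, time stands still between calls to the robot, and variables do not carry over. Pictures are saved under pics/ and viewed, about 8 in all and at most 12, crops included, and the job is handed in when it is done.

Besides the shell and the picture viewer there is one more tool, called as a command line: name --argument value ..., lists and objects as JSON in quotes. drive_tool: Moves the arm, as the interface text tells. Its arguments: {"type":"object","properties":{"steps":{"type":"array"},"jaw":{"type":"number"},"squeeze":{"type":"number"}},"required":["steps"]}

```bash
mkdir -p pics
cat > h.py <<'E'
import numpy as np, cv2
from station import ctrl
def ray(im,uv,z):
    K=np.array(im["camera_matrix"],float);d=np.array(im["dist_coeffs"],float)
    R=cv2.Rodrigues(np.array(im["rvec"],float))[0];t=np.array(im["tvec"],float).ravel()
    n=cv2.undistortPoints(np.array([[uv]],float),K,d)[0,0]
    v=R.T@np.array([n[0],n[1],1]);c=-R.T@t
    return c+v*(z-c[2])/v[2]
def proj(im,p):
    return cv2.projectPoints(np.array([p],float),np.array(im["rvec"],float),np.array(im["tvec"],float),np.array(im["camera_matrix"],float),np.array(im["dist_coeffs"],float))[0][0,0]
def save(im,n,crop=None,s=1):
    a=im["img"][:,:,::-1]
    if crop: a=a[crop[1]:crop[3],crop[0]:crop[2]]
    cv2.imwrite("pics/"+n,cv2.resize(a,None,fx=s,fy=s,interpolation=cv2.INTER_CUBIC))
E
python3 - <<'E'
from h import *
s=ctrl.observe();print(s["clock"],s["eef_pos"],s["tool_rot"])
Z=dict(base=0,front=.065,carousel=.061,cup=.065,notch=.094,notes=.065,stamp=.065,tape=.065,jar=.065,sharpener=.065,mug=0,calculator=0,highlighter=0)
a=[]
for c in("scene","top"):
    im=ctrl.get_image(c);a.append(im["img"])
    for k,z in Z.items():
        for r in ctrl.pinpoint(c,k)[:5]:
            print(c,k,round(r["confidence"],2),np.round(r["xy"]),np.round(ray(im,r["xy"],z)[:2],3))
cv2.imwrite("pics/a.png",cv2.resize(a[0][:,:,::-1],(800,600)));cv2.imwrite("pics/b.png",cv2.resize(a[1][:,:,::-1],(800,600)))
E
```

```text
0.0 [0.20127592 0.48459282 0.24745911] [-1.79910569e+02 -6.60371389e-03  1.57440358e+02]
scene base 0.63 [273. 206.] [0.576 0.056]
scene base 0.17 [285. 166.] [ 0.449 -0.035]
scene carousel 0.94 [274. 190.] [0.579 0.057]
scene cup 0.97 [285. 168.] [0.506 0.019]
scene notch 0.17 [293. 215.] [0.618 0.159]
scene notes 0.97 [287. 166.] [0.498 0.02 ]
scene stamp 0.83 [293. 215.] [0.599 0.146]
scene tape 0.79 [250. 175.] [ 0.594 -0.016]
scene jar 0.57 [295. 212.] [0.591 0.141]
scene jar 0.55 [311. 188.] [0.507 0.112]
scene sharpener 0.96 [249. 204.] [0.657 0.057]
scene sharpener 0.7 [246. 318.] [0.832 0.264]
scene sharpener 0.68 [199. 241.] [0.805 0.07 ]
scene sharpener 0.68 [194. 214.] [0.772 0.001]
scene sharpener 0.67 [219. 264.] [0.805 0.142]
scene mug 0.8 [290. 288.] [0.702 0.251]
scene calculator 0.67 [225. 147.] [ 0.534 -0.208]
top front 0.79 [226. 241.] [0.488 0.082]
top carousel 0.87 [232. 211.] [0.57  0.064]
top cup 0.88 [250. 236.] [0.501 0.016]
top notch 0.87 [210. 178.] [0.655 0.123]
top notes 0.93 [254. 238.] [0.494 0.006]
top stamp 0.78 [203. 200.] [0.6   0.146]
top stamp 0.44 [166. 235.] [0.503 0.244]
top tape 0.83 [264. 205.] [ 0.585 -0.022]
top tape 0.75 [223. 239.] [0.492 0.089]
top tape 0.25 [233. 177.] [0.662 0.064]
top jar 0.87 [215. 236.] [0.499 0.111]
top jar 0.61 [198. 200.] [0.598 0.158]
top sharpener 0.69 [236. 179.] [0.657 0.056]
top sharpener 0.69 [176. 131.] [0.797 0.227]
top sharpener 0.66 [244. 142.] [0.763 0.031]
top sharpener 0.62 [214. 143.] [0.761 0.116]
top sharpener 0.56 [265. 153.] [ 0.733 -0.026]
top mug 0.95 [169. 171.] [0.697 0.255]
top calculator 0.82 [328. 226.] [ 0.535 -0.208]
top highlighter 0.62 [166. 235.] [0.508 0.256]
```

View pics/a.png

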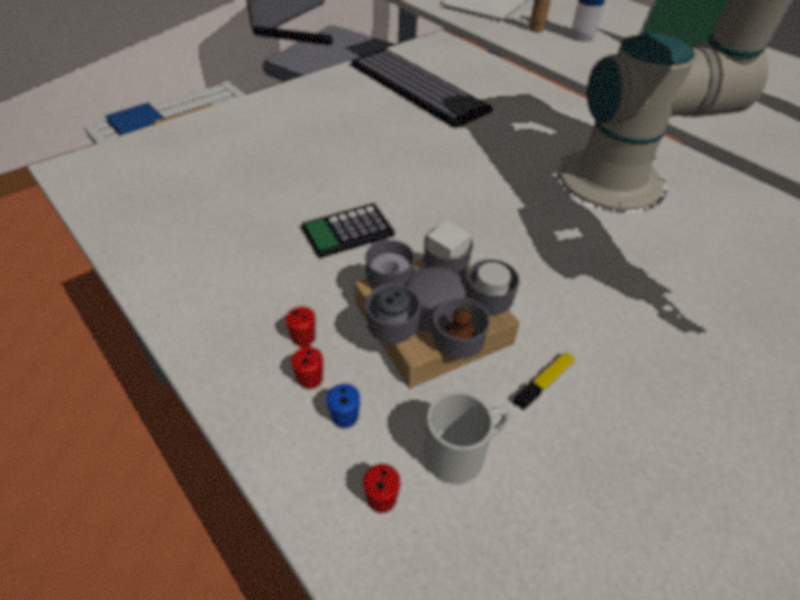

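View pics/b.png

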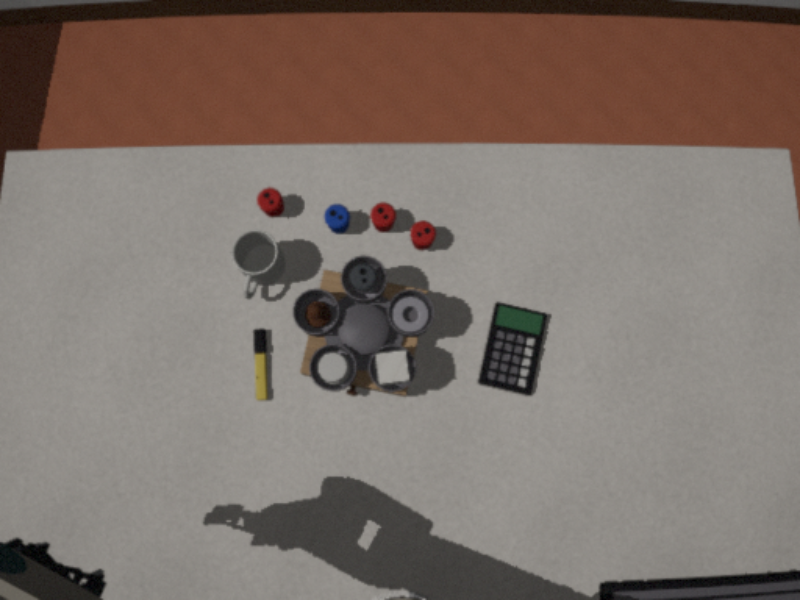

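The notes cup is at about (317,365)/1.56 in the top view, front right of the axis. The front looks to be about 47° clockwise of it. The only other white things are the jar (213,236) and the tape (262,201), which aren't square. The blue and red drums stand off the carousel. I'm moving to a view pose on the robot side with the jaws shut.

drive_tool --steps '[[[-30,-25,-20,0],[-60,-50,-40,0],[-90,-75,-60,0],[-120,-100,-83,0],[-150,-125,-83,0]]]' --jaw 0

```text
clock: 1.82
eef_pos: [0.2895, 0.3168, 0.3343]
tool_rot: [179.7, 0.1, 157.5]
wrist_force: [0.8, 0.2, -0.1]
width: 0.0257
```

drive_tool --steps '[[[-30,-25,0,0],[-60,-50,0,0],[-90,-75,0,0],[-120,-100,0,0],[-150,-125,0,0]]]'

```text
clock: 2.23
eef_pos: [0.3799, 0.1428, 0.3309]
tool_rot: [180.0, 0.0, 157.4]
wrist_force: [0.4, 1.1, -0.0]
width: -0.0
```

drive_tool --steps '[[[-30,-25,0,0],[-55,-48,0,0],[-65,-58,0,0],[-65,-58,0,0],[-65,-58,0,0]]]'

```text
clock: 2.65
eef_pos: [0.4173, 0.0658, 0.3306]
tool_rot: [180.0, -0.0, 157.3]
wrist_force: [0.5, 0.8, 0.1]
width: 0.0002
```

```bash
cat > look.py <<'E'
from h import *
import sys
s=ctrl.observe();print(s["clock"],s["eef_pos"],s["tool_rot"],s["width"],s["wrist_force"])
Z=dict(base=0,front=.065,carousel=.061,cup=.065,notch=.094,notes=.065,stamp=.065,tape=.065,jar=.065,sharpener=.065)
c=sys.argv[1]
im=ctrl.get_image(c)
for k in (sys.argv[3].split(",") if len(sys.argv)>3 else Z):
        for r in ctrl.pinpoint(c,k)[:3]:
            print(c,k,round(r["confidence"],2),np.round(r["xy"]),np.round(ray(im,r["xy"],Z[k])[:2],4))
save(im,sys.argv[2],None,1.5)
E
python3 look.py wrist c.png
```

```text
2.65 [0.41732819 0.06579197 0.33056488] [ 1.79985142e+02 -1.99220172e-02  1.57332977e+02] 0.0001617578835152592 [0.46873347 0.79014051 0.07109004]
wrist front 0.57 [288. 209.] [0.4925 0.083 ]
wrist carousel 0.61 [294. 262.] [0.5728 0.0631]
wrist cup 0.69 [242. 233.] [0.5006 0.0124]
wrist notes 0.89 [245. 228.] [0.4949 0.0188]
wrist stamp 0.86 [354. 256.] [0.596  0.1455]
wrist jar 0.75 [313. 207.] [0.5029 0.1161]
wrist jar 0.33 [138. 284.] [ 0.517  -0.1641]
wrist sharpener 0.63 [357. 333.] [0.7263 0.1113]
```

View pics/c.png

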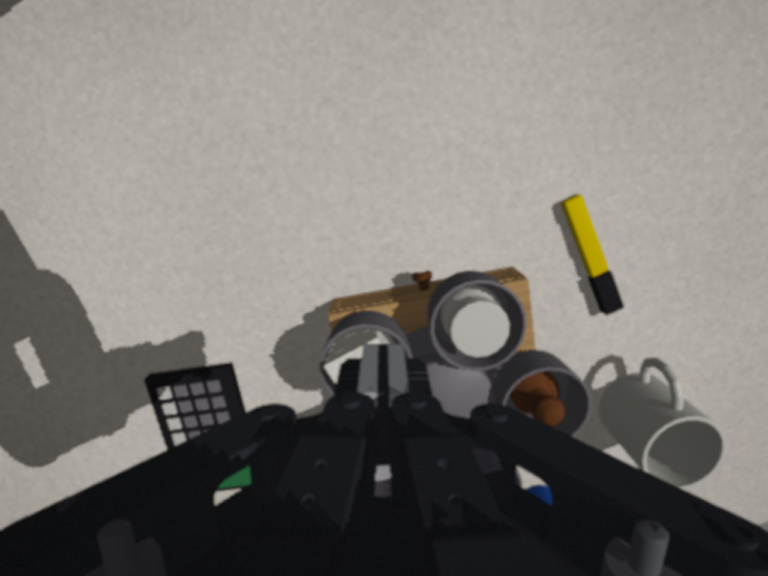

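The wrist view shows the knob at (422,280), the drawer front edge from (331,302) to (518,270), the notes cup under the fingers at (365,350), and the jar cup at (478,320). I need a zoomed crop of the front edge for the base's yaw.

Run:
```python
from h import *
im=ctrl.get_image("wrist");save(im,"d.png",(205,165,365,285),5)
```

```text
(no output)
```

View pics/d.png

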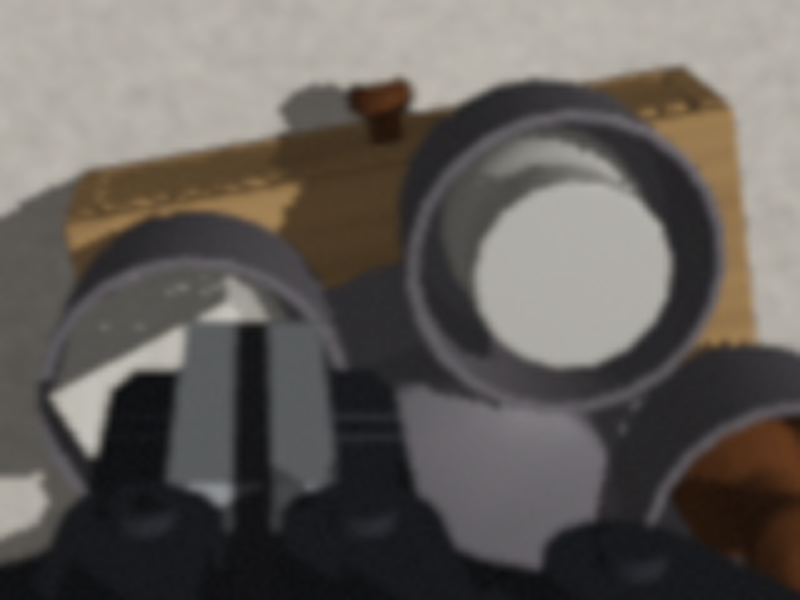

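Run:
```python
from h import *
im=ctrl.get_image("wrist")
f=lambda u,v,z:ray(im,(205+(u-2)/5,165+(v-2)/5),z)[:2]
for z,l,r in((0,(85,172),(685,68)),(.055,(68,222),(733,105))):
    a=f(*l,z);b=f(*r,z);d=b-a;n=np.array([d[1],-d[0]])/np.linalg.norm(d);c=(a+b)/2+.095*n
    print(z,a,b,"len",np.linalg.norm(d),"yaw",np.degrees(np.arctan2(n[1],n[0])),"axis",c,"front",c-.085*n)
j=f(563,260,.106);print("jar rim",j, "knob",f(384,105,.026))
n2=f(195,365,.106);print("notes rim rough",n2)
for A in([.5725,.063],[.569,.063]):
    for q in(j,[.5006,.0124],[.496,.0188]):
        e=np.array(q)-A;print(A,np.linalg.norm(e),np.degrees(np.arctan2(e[1],e[0]))%360)
```

```text
0 [ 0.45925808 -0.00798402] [0.49989838 0.17800534] len 0.19037771916640192 yaw -12.325893568881753 axis [0.57238841 0.06473082] front [0.48934772 0.08287594]
0.055 [ 0.45818817 -0.00631646] [0.49744632 0.17672769] len 0.1872067352268919 yaw -12.105050917660439 axis [0.5707049  0.06528367] front [0.48759489 0.08310857]
jar rim [0.50085983 0.11494902] knob [0.46824526 0.08740739]
notes rim rough [0.49178548 0.02007364]
[0.5725, 0.063] 0.08849302531759701 144.05269874857385
[0.5725, 0.063] 0.0879202479523346 215.13616693570057
[0.5725, 0.063] 0.08835094792926673 210.0183674276091
[0.569, 0.063] 0.08568421278949995 142.6786572398592
[0.569, 0.063] 0.08508184295136059 216.49277995440127
[0.569, 0.063] 0.08533838526712345 211.19404379487008
```

drive_tool --steps '[[[-35,-12,0,0],[-70,-24,0,0],[-105,-36,20,0],[-135,-45,50,0],[-150,-49,80,0]]]'

```text
clock: 3.72
eef_pos: [0.539, -0.039, 0.2501]
tool_rot: [180.0, 0.1, 157.3]
wrist_force: [1.6, -0.3, -0.6]
width: -0.0001
```

drive_tool --steps '[[[0,0,30,0],[0,0,60,0],[0,0,85,0],[0,0,95,0],[0,0,95,0]]]'

```text
clock: 4.13
eef_pos: [0.5357, -0.0365, 0.1528]
tool_rot: [-179.9, -0.3, 157.4]
wrist_force: [-0.0, -0.4, -0.7]
width: 0.0005
```

Run:
```python
from h import *
s=ctrl.observe();print(s["clock"],s["eef_pos"],s["tool_rot"],ctrl.tips_ahead)
a=[]
for c,p in(("top",(170,140,310,260)),("wrist",None),("scene",None)):
    im=ctrl.get_image(c)
    for k,z in(("notes",.065),("notch",.094),("cup",.065)):
        for r in ctrl.pinpoint(c,k)[:3]:
            q=ray(im,r["xy"],z)[:2];e=q-[.571,.065];print(c,k,round(r["confidence"],2),q,np.hypot(*e),np.degrees(np.arctan2(e[1],e[0]))%360)
    if c=="top": a.append(cv2.resize(im["img"][150:255,160:300],(400,300)))
    if c=="wrist": a.append(cv2.resize(im["img"],(400,300)))
    if c=="scene": a.append(cv2.resize(im["img"][110:260,200:400],(400,300),interpolation=cv2.INTER_CUBIC))
cv2.imwrite("pics/e.png",np.vstack([np.hstack(a[:2]),np.hstack([a[2],a[2]*0])])[:,:,::-1])
```

```text
4.1333 [ 0.53573027 -0.03652138  0.15283281] [-179.92669786   -0.297207    157.43063129] 0.017
top notes 0.73 [0.50601747 0.11171678] 0.08003241079300062 144.2871559607753
top notes 0.5 [0.49897087 0.01098176] 0.0900342466829352 216.868064874233
top notch 0.74 [0.65713463 0.1278617 ] 0.10663380670436648 36.12224961076528
top cup 0.71 [0.49139227 0.00966221] 0.09695185826460848 214.8043559309755
scene notes 0.95 [0.50511145 0.00840392] 0.08685860229273494 220.66148443557302
scene notch 0.59 [0.66390717 0.13266129] 0.11493386221567681 36.06464158700337
scene cup 0.64 [0.49992878 0.00816158] 0.09100398084219707 218.65068748774144
```

View pics/e.png

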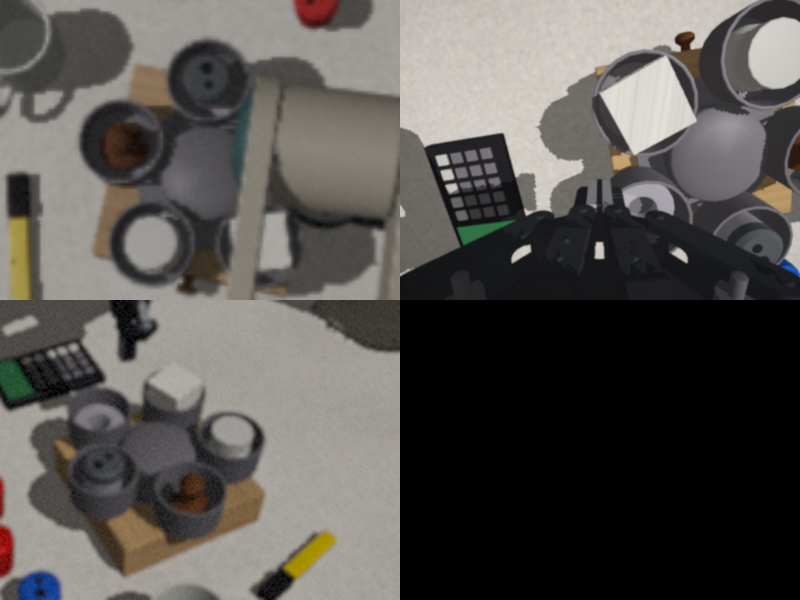

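The close view shows the square notes at (648,105), with the fingers at (600,190) on the outside of the notch between the notes cup and the tape cup. The notch estimate of 36.1° puts the notes cup at about 216°, so it needs about −48°. I'm descending into the notch.

drive_tool --steps '[[[0,0,12,0],[0,0,24,0],[0,0,36,0],[0,0,47,0],[0,0,47,0]]]'

```text
clock: 5.15
eef_pos: [0.5352, -0.0364, 0.1046]
tool_rot: [-179.9, -0.3, 157.4]
wrist_force: [-0.6, 0.1, 0.3]
width: 0.0001
```

Run:
```python
from h import *
s=ctrl.observe();yaw=s["tool_rot"][2];p=s["eef_pos"];print(p,yaw,s["wrist_force"])
A=np.array([.571,.065]);e=p[:2]-A;t0=np.degrees(np.arctan2(e[1],e[0]))%360;print(t0,np.hypot(*e))
c,sn=np.cos(np.radians(yaw)),np.sin(np.radians(yaw))
for dt in range(4,61,4):
    t=np.radians(t0-dt);d=A+.108*np.array([np.cos(t),np.sin(t)])-p[:2]
    print(dt,round(1e3*(c*d[0]+sn*d[1])),round(1e3*(sn*d[0]-c*d[1])),"turn",dt)
```

```text
[ 0.53520592 -0.03640137  0.10460945] 157.4386678339547 [-0.57327915  0.1264861   0.30549779]
250.55727106054889 0.10753349677926488
4 8 -1 turn 4
8 15 0 turn 8
12 23 1 turn 12
16 30 2 turn 16
20 37 4 turn 20
24 44 6 turn 24
28 51 9 turn 28
32 58 13 turn 32
36 64 17 turn 36
40 71 21 turn 40
44 77 26 turn 44
48 82 31 turn 48
52 87 36 turn 52
56 92 42 turn 56
60 96 48 turn 60
```

drive_tool --steps '[[[6,0,0,3],[11,0,0,6],[17,1,0,9],[23,1.5,0,12],[28,2.5,0,15]]]'

```text
clock: 5.57
eef_pos: [0.5119, -0.0238, 0.1084]
tool_rot: [-180.0, 0.0, 142.3]
wrist_force: [0.3, -1.9, -1.3]
width: 0.0002
```

drive_tool --steps '[[[6,0,0,3],[11,0,0,6],[17,1,0,9],[23,1.5,0,12],[28,2.5,0,15]]]'

```text
clock: 5.98
eef_pos: [0.4911, -0.0048, 0.1084]
tool_rot: [-180.0, 0.0, 127.3]
wrist_force: [-0.3, -3.1, -0.7]
width: 0.0
```

```bash
cat > m.py <<'E'
from h import *
import sys
s=ctrl.observe();p=s["eef_pos"];print(s["clock"],p,s["tool_rot"][2],s["wrist_force"])
A=np.array([.571,.065]);e=p[:2]-A;print("finger ang",np.degrees(np.arctan2(e[1],e[0]))%360,np.hypot(*e))
for c in("top","wrist","scene"):
    im=ctrl.get_image(c)
    for k,z in(("notes",.065),("notch",.094),("cup",.065),("jar",.065),("sharpener",.065),("stamp",.065),("tape",.065)):
        for r in ctrl.pinpoint(c,k)[:2]:
            q=ray(im,r["xy"],z)[:2];e=q-A
            if .065<np.hypot(*e)<.13: print(c,k,round(r["confidence"],2),np.round(q,3),"r %.3f ang %.1f"%(np.hypot(*e),np.degrees(np.arctan2(e[1],e[0]))%360))
    if len(sys.argv)>1 and c==sys.argv[1]: save(im,sys.argv[2],None,1.5)
E
python3 m.py wrist f.png
```

```text
5.9833 [ 0.49109796 -0.00480578  0.10841859] 127.27307187906652 [-0.2589571  -3.13433726 -0.66761775]
finger ang 221.1418249572797 0.10609987312651946
top notes 0.67 [0.534 0.137] r 0.080 ang 117.1
top notes 0.4 [0.484 0.038] r 0.091 ang 197.3
top notch 0.63 [0.67  0.078] r 0.100 ang 7.5
top cup 0.6 [0.482 0.049] r 0.091 ang 189.9
top jar 0.81 [0.528 0.142] r 0.089 ang 119.3
top stamp 0.67 [0.632 0.13 ] r 0.089 ang 46.8
top tape 0.55 [0.532 0.137] r 0.082 ang 118.4
top tape 0.45 [ 0.553 -0.023] r 0.090 ang 258.1
wrist notes 0.77 [0.487 0.049] r 0.085 ang 190.6
wrist cup 0.62 [0.531 0.138] r 0.083 ang 118.9
wrist jar 0.84 [0.53  0.137] r 0.083 ang 119.5
scene notes 0.68 [0.487 0.044] r 0.087 ang 194.2
scene notes 0.34 [0.669 0.069] r 0.098 ang 2.6
scene notch 0.75 [0.686 0.091] r 0.118 ang 12.6
scene cup 0.67 [0.493 0.048] r 0.080 ang 192.4
scene jar 0.87 [0.537 0.136] r 0.079 ang 115.6
scene stamp 0.49 [0.624 0.126] r 0.081 ang 48.7
scene tape 0.59 [ 0.555 -0.014] r 0.080 ang 258.8
```

View pics/f.png

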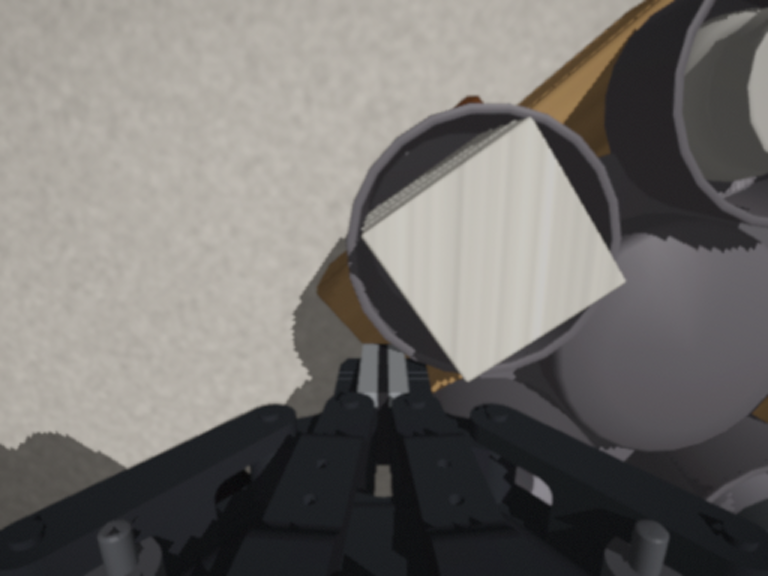

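The rim of the notes cup is centred at (485,240) and the fingers are against its right wall. The estimates agree on about 191°, so about 23° remains.

drive_tool --steps '[[[6,0,0,3],[11,0,0,6],[17,1,0,9],[23,1.5,0,12],[28,2.5,0,15]]]'

```text
clock: 7.6
eef_pos: [0.4763, 0.0191, 0.1086]
tool_rot: [-180.0, 0.0, 112.3]
wrist_force: [0.0, -1.7, -0.2]
width: 0.0001
```

drive_tool --steps '[[[4,0,0,2],[8,0,0,4],[8,0,0,4],[8,0,0,4],[8,0,0,4]]]'

```text
clock: 8.02
eef_pos: [0.4734, 0.0265, 0.1086]
tool_rot: [180.0, -0.0, 108.5]
wrist_force: [-1.4, -0.1, 0.0]
width: 0.0001
```

```bash
python3 m.py wrist g.png
```

```text
8.0167 [0.47344924 0.02649111 0.10862464] 108.49494336556786 [-1.40607946 -0.1053135   0.03341964]
finger ang 201.54199811410763 0.10487652520230688
top notch 0.6 [0.678 0.044] r 0.109 ang 348.7
top jar 0.57 [0.559 0.151] r 0.087 ang 98.2
top sharpener 0.77 [0.633 0.004] r 0.087 ang 315.7
top stamp 0.77 [0.649 0.11 ] r 0.090 ang 29.9
top tape 0.51 [ 0.527 -0.006] r 0.084 ang 238.1
wrist notes 0.91 [0.487 0.08 ] r 0.086 ang 169.7
wrist jar 0.93 [0.56  0.148] r 0.084 ang 97.7
scene notes 0.81 [0.488 0.076] r 0.084 ang 172.5
scene notch 0.75 [0.683 0.056] r 0.113 ang 355.2
scene cup 0.69 [ 0.63  -0.001] r 0.089 ang 311.9
scene cup 0.64 [0.487 0.075] r 0.084 ang 173.5
scene jar 0.82 [0.563 0.143] r 0.079 ang 96.0
scene stamp 0.75 [0.642 0.099] r 0.079 ang 25.5
scene tape 0.75 [ 0.525 -0.011] r 0.089 ang 238.9
```

View pics/g.png

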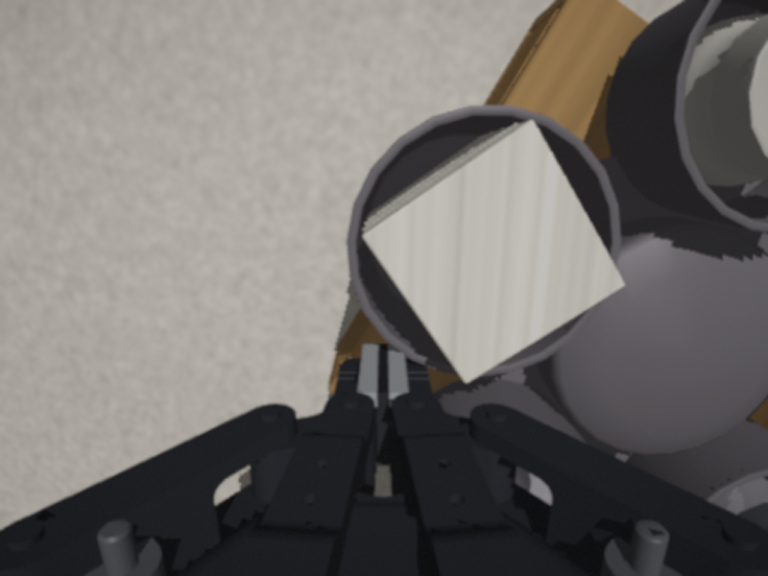

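The cup has followed and the jar reads the same angle. I'll overlay the projected model (base box and rims) on this image to get the residual.

```bash
cat > ov.py <<'E'
from h import *
import sys
th=float(sys.argv[1]);cam=sys.argv[2];im=ctrl.get_image(cam);S=1.5
A=np.array([.571,.065]);y=np.radians(-12.2)
a=cv2.resize(im["img"][:,:,::-1],None,fx=S,fy=S)
def line(P,col):
    q=np.array([proj(im,p) for p in P]);q=(q+.5)*S-.5
    cv2.polylines(a,[np.round(q*8).astype(np.int32)],True,col,1,cv2.LINE_AA,3);return q
R=np.array([[np.cos(y),-np.sin(y)],[np.sin(y),np.cos(y)]])
for z in(0,.055): line([[*(A+R@np.array(c)),z] for c in np.array([[-1,-1],[-1,1],[1,1],[1,-1]])*.095],(0,255,0))
for i in range(5):
    t=np.radians(th+72*i);c=A+.085*np.array([np.cos(t),np.sin(t)])
    q=line([[*(c+.04*np.array([np.cos(u),np.sin(u)])),.106] for u in np.linspace(0,6.28,80)],(0,0,255))
    if i==0 or i==4: print(i,q.min(0),q.max(0))
cv2.imwrite("pics/"+sys.argv[3],a)
E
python3 ov.py 170 wrist h.png; python3 ov.py 167.8 wrist x.png
```

```text
0 [348.65505442  95.0705549 ] [625.79711613 371.32299661]
4 [679.64749454 -67.66421729] [943.41068228 235.19531738]
0 [354.13263879  83.76347216] [632.59715318 362.91333031]
4 [690.50313864 -63.80692208] [951.95535358 237.5017706 ]
```

View pics/h.png

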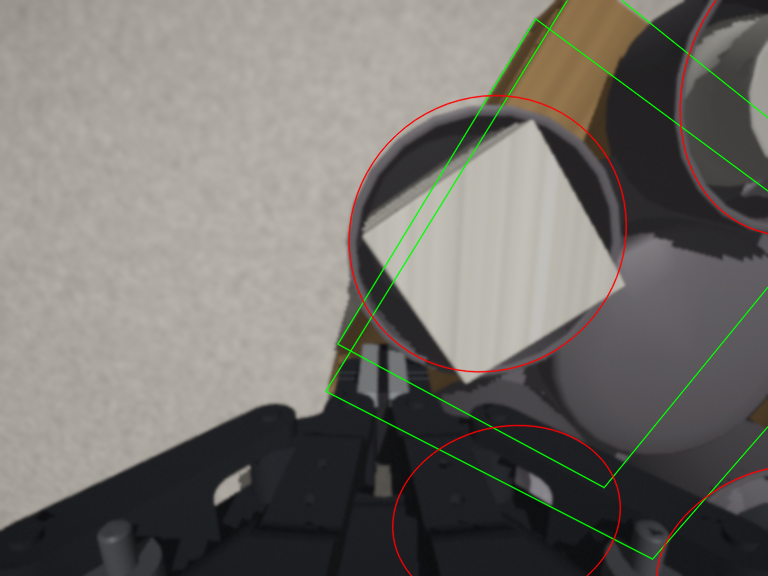

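The rim sits about 10 px lower than the 170° model. It's at about 171.3°, which also matches the contact geometry, so about 3.5° remains. I'll nudge it, back off, rise and re-measure from a clear viewpoint.

drive_tool --steps '[[[2,0,0,1],[4,0,0,2],[6,0,0,3],[6,0,0,3],[6,0,0,3]]]'

```text
clock: 9.73
eef_pos: [0.4714, 0.0325, 0.1086]
tool_rot: [180.0, -0.0, 105.5]
wrist_force: [-0.2, -0.6, 0.6]
width: 0.0002
```

drive_tool --steps '[[[-5,0,0,0],[-10,-2,0,0],[-10,-2,-25,0],[-10,-2,-60,0],[-10,-2,-95,0]]]'

```text
clock: 10.15
eef_pos: [0.4714, 0.0215, 0.2039]
tool_rot: [-179.9, -0.1, 105.4]
wrist_force: [0.0, 0.6, -0.3]
width: 0.0
```

drive_tool --steps '[[[-5,-20,-35,0],[0,-50,-70,0],[10,-80,-105,0],[20,-100,-115,0],[20,-100,-115,0]]]'

```text
clock: 10.57
eef_pos: [0.3686, 0.0147, 0.3244]
tool_rot: [179.4, 0.2, 105.4]
wrist_force: [0.2, -0.0, 0.1]
width: 0.0002
```

```bash
python3 m.py; python3 ov.py 167.8 wrist i.png
```

```text
10.5667 [0.36862351 0.0147123  0.32443165] 105.43267350436167 [ 0.22362531 -0.0428762   0.11647972]
finger ang 193.95456534325868 0.20853080752754102
top notes 0.89 [0.483 0.074] r 0.088 ang 174.2
top notch 0.75 [0.677 0.039] r 0.109 ang 346.1
top cup 0.75 [0.482 0.076] r 0.089 ang 173.2
top jar 0.79 [0.56  0.142] r 0.078 ang 98.2
top sharpener 0.84 [ 0.632 -0.009] r 0.096 ang 309.8
top stamp 0.77 [0.643 0.104] r 0.082 ang 28.2
top tape 0.59 [ 0.526 -0.011] r 0.088 ang 239.6
wrist notes 0.66 [0.489 0.084] r 0.084 ang 166.7
wrist notch 0.8 [0.678 0.041] r 0.110 ang 347.2
wrist jar 0.83 [0.564 0.147] r 0.083 ang 95.2
wrist sharpener 0.64 [ 0.63  -0.002] r 0.089 ang 311.2
wrist stamp 0.58 [0.642 0.103] r 0.080 ang 28.5
wrist tape 0.68 [ 0.528 -0.006] r 0.083 ang 238.8
scene notes 0.93 [0.487 0.082] r 0.086 ang 168.4
scene notch 0.62 [0.683 0.045] r 0.114 ang 349.7
scene notch 0.16 [0.586 0.164] r 0.100 ang 81.6
scene cup 0.73 [0.494 0.095] r 0.083 ang 159.0
scene jar 0.58 [ 0.628 -0.   ] r 0.086 ang 311.2
scene jar 0.55 [0.563 0.146] r 0.081 ang 95.8
scene stamp 0.6 [0.647 0.1  ] r 0.084 ang 24.4
scene tape 0.6 [ 0.527 -0.007] r 0.084 ang 238.8
scene tape 0.32 [0.659 0.021] r 0.099 ang 333.7
0 [505.55788794 157.41768056] [611.57789766 265.18784899]
4 [630.86935512  95.40593514] [736.35641245 208.0688927 ]
```

View pics/i.png

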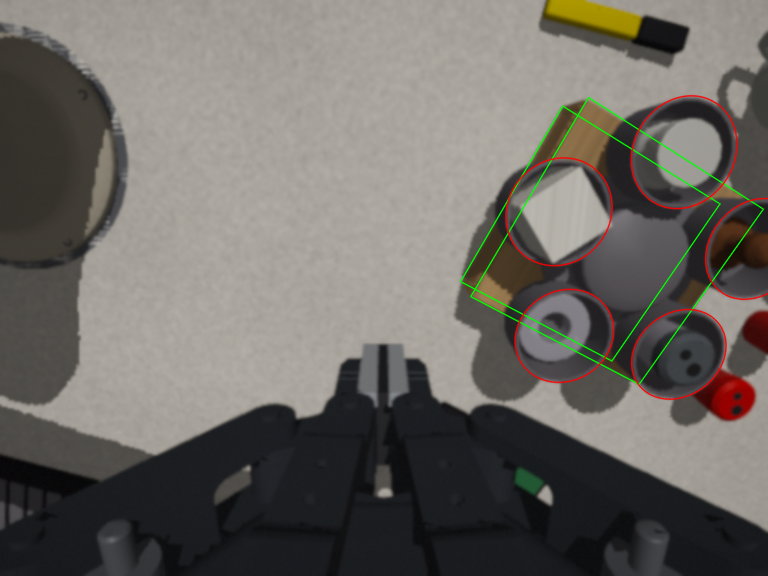

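The clear view shows all five rims lying on the model at 167.8°, with the notes cup at (558,211) centred over the drawer edge. The drawer is shut and the arm is clear, so I'm handing in.

```bash
python3 -c "
from station import ctrl
print(ctrl.finish_job())"
```

```text
the job is handed in; nothing more can be done
None
```

The notes cup is now at the front, above the middle of the drawer, and the job is handed in. I lowered the shut fingers into the notch beside that cup and pushed the carousel about 48° clockwise. Then I backed off, rose and moved clear, finishing at about 10.6 s of the 42 s allowed.

- **Alignment:** the front direction is 167.8°. In the last clear wrist view all five cup rims lie on the model drawn at that angle.
- **Disagreement:** estimates averaged 167.9° from the wrist camera, 168.2° from the scene camera and 169.3° from the top camera. Single readings scattered by up to about 6°. I set aside one scene reading of the cup point (159°) as an outlier and did not explain it.
- **Contact:** the wrist force stayed at about 3 N or less in every reading. The fingers touched only the cup wall and stayed clear of the things in the cups.
- **Drawer and surroundings:** the drawer front lies flush with the base outline in the last picture. The arm stayed away from the mug, calculator and highlighter. I didn't measure their positions again at the end.

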